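Move the thick rolling pin to its own stand

ROBOT

A 6-joint arm with a two-finger parallel gripper is mounted at the origin on a cart in front of the work surface, level with it; the furniture and walls round the work are solid. World frame = base frame: x ahead of the robot, y to its left, z up, the work surface at z = 0. Lengths are in m, angles in degrees, forces in N, time in s.
With the tool pointing down it reaches from about 0.3 to 0.775 m from the base axis. Payload 14.6 kg.
Tool frame: the origin (TCP) lies midway between the tips of the shut fingers; the grasp point (between the pads) lies 19 mm behind it; z points along the fingers, y is the line along which they close (so a half turn about z gives the same grasp; the last joint's range is limited). The gripper opens to 94 mm and grips with 3 to 60 N. Pads are 16 mm wide; open, the fingers measure 119 mm over their backs; the gripper's body (75 mm by 177 mm) begins 78 mm behind the grasp point.
Start: joints at [-77.899, 17.183, 87.147, -0, 75.671, -3.816], TCP at [0.151, -0.529, 0.205] pointing down, gripper open.
Joint ranges: [-173.82, 173.82], [-45.26, 126.66], [13.44, 144.39], [-59.66, 239.66], [0, 175.72], [-146.38, 146.38]. Speed limits (degrees/s): [127.2, 127.2, 147.25, 180, 180, 180].

INTERFACE

Orientations are given as a 3x3 rotation matrix whose columns are the frame's x, y, z axes.
In Python, from rig import read_state, cams, close_job gives the robot as it stands. The module is installed in compiled form; this text tells all that it offers.
- The arm moves only by the shell command python3 -m jog 'ROWS' [FORCE]. ROWS is JSON, a list of rows, each a list of 7 numbers: the opening, from 0 (shut) to 1 (fully open), then the shift along the tool's x, y, z in mm, then the turn, a rotation vector about the tool's x, y, z in degrees. In form: [[grip, tx, ty, tz, ax, ay, az], ...]. A call has 1 to 5 rows; each row is the pose to reach, as a shift and turn from the pose commanded when the call began, along the tool's axes at that moment; what a row does not reach only later rows make up. A row lasts 1/8 s, in which the tool goes at most 62.5 mm and 10.7 degrees, less where a joint would pass 70% of its speed; a pose out of reach is approached as far as the arm can. A call with a gripper value outside its range is refused whole. The fingers move at their own pace and stop on an object; FORCE is the grip in N (left out, the last holds). Time passes only in rows, so rows that repeat a pose let the fingers close. It gives the time, the measured TCP pose, the force, the opening and the grip force at its end, in the units of the state.
- read_state(): the state, without advancing time (a new reading comes with each control period).
- cams.capture(name): name is "side" or "top"; returns (picture, depth): 400x640x3 uint8, red, green, blue; 400x640 float32, m along the optical axis (not along the pixel's ray), 0 where there is no reading.
- cams.camera_params(name): a dict with "fx", "fy", "cx", "cy" (pixels), "R" (3x3) and "t" (3): a world point X has camera coordinates R X + t. Camera axes: x right, y down, z forward; pixel columns grow to the right and rows downward; lengths in m; the calibration is good to about 2 mm. A picture is of the moment at which its call begins. camera_params takes no time and is no camera call.
- close_job(): hands the job in; it is judged then, once.
The state is a dict: "time": time; "joints": joint angles; "dq": joint speeds; "joint_torque": joint torques, N m; "eef_pos": TCP position; "ee_rot": TCP orientation; "contact_force": force on the tool from outside, world axes, zero at the start; "moment": the same for the moment, N m; "gripper_width": finger opening in m; "gripper_force": force on a finger pad.
Only numpy, scipy, OpenCV 4.12 (cv2) and the standard library are available. Lean on these libraries where they do the work, as an engineer would, in place of code of your own. Each camera call takes 0.05 s, during which the arm holds its last target. There are 200 camera calls.

TASK

Take the thicker of the two rolling pins out of the double wooden stand and lay it in the empty single stand, resting in both of its notches and centred end to end. Lower it in with the gripper rather than dropping it, and do not let it fall or roll onto the worktop. Leave the thinner pin lying where it is.

Things in the scene. Friction and masses are not known exactly. Their poses are not given: they have to be found in the camera images.
- thick_pin_center (a point): Centre of the thick rolling pin: light wood, barrel 42 mm in diameter and 170 mm long, a short 25 mm thick handle at each end, 264 mm in all, about 0.25 kg. Origin on its axis, half-way along; x along the axis (y, z turn as it rolls). It starts level in either cradle of the double stand, parallel to the stand's x, axis 66 mm above the worktop; grip the barrel from above, between the panels.
- thin_pin_center (a point): Centre of the thin rolling pin: a plain straight light-wood rod 26 mm in diameter and 250 mm long, about 0.12 kg, lying in the other cradle of the double stand, its axis 54 mm above the worktop. Origin on its axis, half-way along; x runs along the axis.
- double_stand: Double stand, brown wood, fixed: two panels 16 mm thick, 180 mm wide (y), 60 mm high, at x = -60 and +60 mm, joined by thin dowels (tops 24 mm up) at y = -72 and +72 mm. Each panel has two 90-degree V notches, 48 mm wide, 24 mm deep, at y = -50 and +50 mm; pins lie along x across both panels. Origin on the worktop below its middle; z up.
- single_stand: Empty single stand, brown wood, fixed, built like the double one but with one cradle: two panels 16 mm thick, 90 mm wide (y), 60 mm high, at x = -60 and +60 mm, each with one 90-degree V notch 48 mm wide and 24 mm deep at y = 0, joined by thin dowels (tops 24 mm up) at y = -27 and +27 mm. Origin on the worktop below its middle; x along the cradle, z up.
- single_stand_seat (a point): Point in the single stand where the middle of the thick pin's axis lies once it is seated: half-way between the panels, 66 mm above the worktop; x along the cradle, y across it, z up.

How it is judged (in metres and radians):
On the way, in this order (a step that is already met when the one before it is completed fails the run):
1. the thick pin is held in the gripper, clear above the stands (height (world z) of thick_pin_center above 0.085 m and contact force between the fingers and thick_pin above 1 N), for 0.1 s.
2. the thick pin, still in the gripper, has been lowered into the single stand (x of thick_pin_center in the frame of single_stand_seat between -0.025 and 0.025 m and y of thick_pin_center in the frame of single_stand_seat between -0.012 and 0.012 m and z of thick_pin_center in the frame of single_stand_seat between -0.008 and 0.015 m and angle between the x axis of thick_pin_center and the x axis of single_stand_seat, either way round below 0.2 rad and contact force between the fingers and thick_pin above 0.5 N), for 0.05 s.
At the end, for the whole second after the job is handed in: The thick pin lies at rest in both notches of the single stand: its middle within 20 mm of the middle of the stand along the cradle, within 10 mm across it and within 6 mm of its seated height, its axis within 10 degrees of the cradle's; the thin pin lies within 20 mm of where it was (x of thick_pin_center in the frame of single_stand_seat between -0.02 and 0.02 m and y of thick_pin_center in the frame of single_stand_seat between -0.01 and 0.01 m and z of thick_pin_center in the frame of single_stand_seat between -0.006 and 0.006 m and angle between the x axis of thick_pin_center and the x axis of single_stand_seat, either way round below 0.175 rad and linear speed of thick_pin below 0.02 m/s and distance of thin_pin_center from where it was at the start of the episode below 0.02 m); the robot touches nothing.
It fails at once if the thick pin falls or rolls off onto the worktop (height (world z) of thick_pin_center below 0.04 m).
It fails at once if the thin pin is moved by more than 20 mm (distance of thin_pin_center from where it was at the start of the episode above 0.02 m).
It also fails if it takes over 42 s, if anything falls off the work surface, if the arm or the gripper's body presses on something with over 40 N, if the wrist force passes 120 N, or if a joint passes its speed limit or range.

## Working session

There is one attempt and no reset: what is moved stays moved. The work goes in short steps, Python scripts to look and compute and a shell command to move; the robot and the scene stay as the last step left them, time stands still between calls to the robot, and variables do not carry over. Pictures are saved under pics/ and viewed, at most 10 in all, crops included, and the job is handed in when it is done.

```bash
mkdir -p pics; python3 - <<'E'
from rig import read_state,cams
import cv2,numpy as np
for n in("top","side"):
    p,d=cams.capture(n); cv2.imwrite(f"pics/{n}0.png",p[:,:,::-1]); np.savez(f"{n}0.npz",p=p,d=d)
    c=cams.camera_params(n); print(n,c)
s=read_state(); print(s["time"],s["eef_pos"],s["ee_rot"])
E
```

```text
top {'fx': 436.9945890877651, 'fy': 436.9945890877651, 'cx': 314.27846857578203, 'cy': 206.32659801216397, 'R': array([[-0.02451039, -0.9993175 ,  0.0276364 ],
       [-0.98377181,  0.01919556, -0.1783944 ],
       [ 0.17774215, -0.03156043, -0.98357088]]), 't': array([0.05802076, 0.51854554, 0.90544651])}
side {'fx': 422.4700939469075, 'fy': 422.4700939469075, 'cx': 321.6040987468959, 'cy': 197.72033539948723, 'R': array([[-0.86449927, -0.50225697,  0.01946673],
       [-0.2823558 ,  0.45322894, -0.84549319],
       [ 0.41583196, -0.73642479, -0.53363125]]), 't': array([0.46742735, 0.19032037, 0.90873455])}
0.1 [ 0.15077086 -0.52869403  0.20496225] [[ 9.61660286e-01  2.74243418e-01 -2.07582056e-04]
 [ 2.74243488e-01 -9.61659792e-01  9.76990301e-04]
 [ 6.83098420e-05 -9.96460799e-04 -9.99999501e-01]]
```

View pics/top0.png

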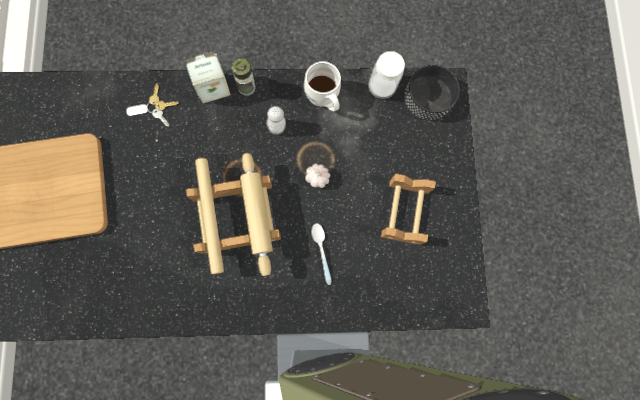

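The top view shows the double stand at about (233,215), with the thick pin on its right from (248,158) to (265,270). The thin pin is on the left, and the empty single stand is at about (409,210).

```bash
cat > m.py <<'E'
import numpy as np,cv2
from rig import cams
def cloud(n,d):
    c=cams.camera_params(n); v,u=np.mgrid[:400,:640]
    X=np.stack([(u-c["cx"])/c["fx"]*d,(v-c["cy"])/c["fy"]*d,d],-1)
    P=(X-c["t"])@c["R"]; P[d==0]=np.nan; return P
def rect(q):
    (c,s,a)=cv2.minAreaRect((q[:,:2]*1000).astype(np.float32)); return np.round(c,1),np.round(s,1),round(a,2)
E
python3 - <<'E'
from m import *
for n in("top","side"):
    P=cloud(n,np.load(n+"0.npz")["d"]).reshape(-1,3); P=P[~np.isnan(P[:,0])]
    T=cloud("top",np.load("top0.npz")["d"])
    # world regions from top pixels
    tp=T[215,257]; ss=T[210,409]; th=T[215,208]
    print(n,tp,ss,th)
    near=lambda c,r:P[np.hypot(P[:,0]-c[0],P[:,1]-c[1])<r]
    q=near(tp,.16); q=q[(q[:,2]>.072)&(q[:,2]<.1)]
    print("thick",len(q),rect(q),np.percentile(q[:,2],98)); 
    q=near(ss,.10); print("single", *[rect(q[(q[:,2]>a)&(q[:,2]<.075)]) for a in(.03,.05)],np.percentile(q[:,2],99))
    q=near(ss,.10);q=q[(q[:,2]>.052)&(q[:,2]<.075)]
    l=cv2.kmeans(q[:,:2].astype(np.float32),2,None,(3,50,1e-6),5,cv2.KMEANS_PP_CENTERS)[1].ravel()
    for k in(0,1): print(" panel",rect(q[l==k]),(l==k).sum())
E
```

```text
top [0.49675327 0.16695378 0.08459242] [ 0.51479843 -0.17143766  0.00226085] [0.50165783 0.27151027 0.06715859]
thick 1800 (array([504.1, 170.7]), array([260.7,  39.7]), 8.98) 0.08818178510698751
single (array([ 511.1, -161.2]), array([ 90.2, 137. ]), 78.06) (array([ 511. , -161.5]), array([ 90.2, 136.6]), 77.79) 0.06108964003217796
 panel (array([ 452.5, -148.8]), array([90.2, 16.4]), 78.18) 213
 panel (array([ 569.5, -173.8]), array([89.4, 17. ]), 77.7) 205
side [0.49675327 0.16695378 0.08459242] [ 0.51479843 -0.17143766  0.00226085] [0.50165783 0.27151027 0.06715859]
thick 1161 (array([504.7, 174.8]), array([261.2,  39.5]), 9.72) 0.08875036509875081
single (array([ 513.1, -159.5]), array([ 94.6, 139. ]), 77.43) (array([ 513.1, -160. ]), array([ 93.2, 138.4]), 77.14) 0.062498112070601256
 panel (array([ 571. , -172.1]), array([90.5, 18. ]), 75.51) 96
 panel (array([ 454.7, -146.8]), array([93.5, 19.2]), 78.74) 111
```

View pics/side0.png

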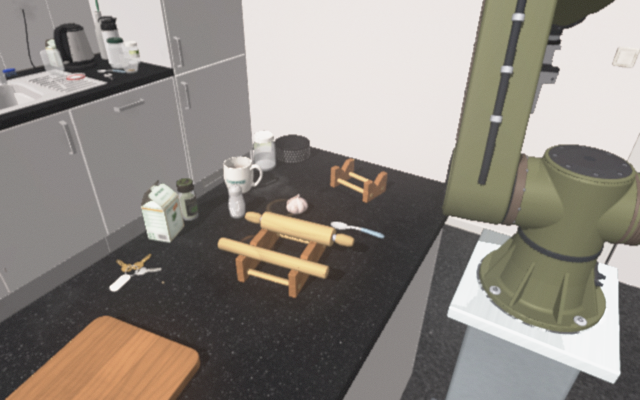

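The side view confirms the layout: the thick pin is in the cradle nearer the single stand, and the single stand is empty. Pin centre is about (504,172) mm, yaw +9.2°. Seat is about (512,-161) mm, yaw -12.1°.

```bash
cat > go.py <<'E'
import sys,numpy as np
from rig import read_state
from scipy.spatial.transform import Rotation as R
x,y,z,yaw=map(float,sys.argv[1:]); s=read_state(); M=np.array(s["ee_rot"]); a=np.radians(yaw)
T=np.array([[np.cos(a),np.sin(a),0],[np.sin(a),-np.cos(a),0],[0,0,-1]])
print(round(s["time"],2),"shift",np.round(M.T@(np.array([x,y,z])-1000*np.array(s["eef_pos"])),1),"turn",np.round(R.from_matrix(M.T@T).as_rotvec(degrees=True),2))
E
python3 -m jog '[[1,532,-577,55,0,0,6.8],[1,532,-577,55,0,0,6.8],[1,532,-577,55,0,0,6.8],[1,532,-577,55,0,0,6.8],[1,532,-577,55,0,0,6.8]]' 30; python3 go.py 504 172 150 9.2
```

```text
time: 0.72
eef_pos: [0.2915, -0.2487, 0.1834]
ee_rot: [[0.987, 0.158, 0.0], [0.158, -0.987, -0.0], [0.0, 0.0, -1.0]]
contact_force: [0.1, -0.3, -0.0]
gripper_width: 0.0942
gripper_force: 0.0
0.72 shift [ 276.2 -381.9   33.4] turn [ 0.01 -0.01 -0.11]
```

```bash
python3 -m jog '[[1,276,-382,33,0,0,0],[1,276,-382,33,0,0,0],[1,276,-382,33,0,0,0],[1,276,-382,33,0,0,0],[1,276,-382,33,0,0,0]]' >/dev/null; python3 go.py 504 172 150 9.2
```

```text
1.35 shift [  93.7 -128.8   11.7] turn [ 0.01 -0.02 -0.07]
```

```bash
python3 -m jog '[[1,94,-129,12,0,0,0],[1,94,-129,12,0,0,0],[1,94,-129,12,0,0,0],[1,94,-129,12,0,0,0],[1,94,-129,12,0,0,0]]'; python3 go.py 504 172 47 9.2
python3 - <<'E'
from m import *
p,d=cams.capture("side"); cv2.imwrite("pics/side1.png",cv2.resize(p[150:320,180:420,::-1],None,fx=3,fy=3))
E
```

```text
time: 1.98
eef_pos: [0.5034, 0.1695, 0.1495]
ee_rot: [[0.987, 0.158, -0.001], [0.158, -0.987, -0.0], [-0.001, 0.0, -1.0]]
contact_force: [0.1, 0.1, -0.1]
gripper_width: 0.094
gripper_force: 0.0
1.98 shift [  1.1  -2.3 102.5] turn [ 0.01  0.04 -0.09]
```

View pics/side1.png

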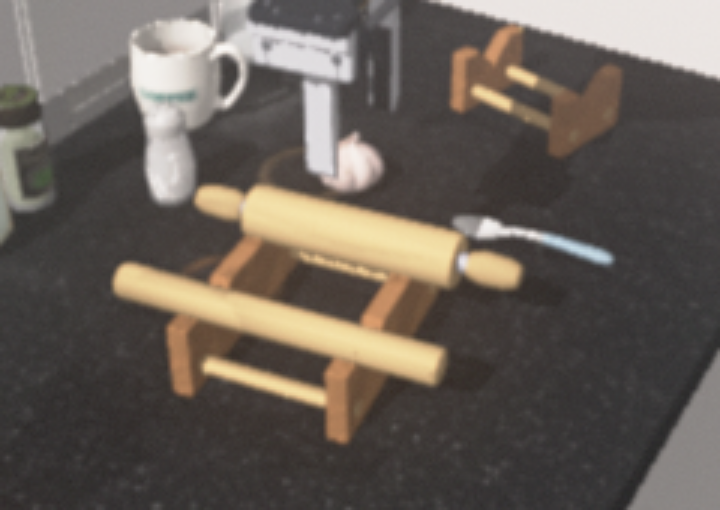

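The crop shows the open fingers (near one at (320,170)) above the pin barrel centred at (352,235), with both pins undisturbed. I'll descend next.

```bash
python3 -m jog '[[1,1,-2,25,0,0,0],[1,1,-2,55,0,0,0],[1,1,-2,80,0,0,0],[1,1,-2,102,0,0,0],[1,1,-2,102,0,0,0]]'; python3 go.py 504 172 47 9.2
```

```text
time: 2.65
eef_pos: [0.5037, 0.1711, 0.047]
ee_rot: [[0.988, 0.157, -0.002], [0.157, -0.988, -0.001], [-0.002, 0.0, -1.0]]
contact_force: [0.7, 0.5, 0.5]
gripper_width: 0.094
gripper_force: 0.0
2.65 shift [ 0.5 -0.8 -0. ] turn [ 0.02  0.13 -0.16]
```

```bash
python3 -m jog '[[0.3,0,0,0,0,0,0],[0.3,0,0,0,0,0,0],[0.3,0,0,0,0,0,0],[0.3,0,0,0,0,0,0],[0.3,0,0,0,0,0,0]]' 30; python3 -m jog '[[0.3,0,0,0,0,0,0],[0.3,0,0,0,0,0,0],[0.3,0,0,0,0,0,0],[0.3,0,0,0,0,0,0],[0.3,0,0,0,0,0,0]]' 30
```

```text
time: 3.28
eef_pos: [0.5045, 0.1723, 0.0478]
ee_rot: [[0.987, 0.158, 0.0], [0.158, -0.987, 0.0], [0.0, -0.0, -1.0]]
contact_force: [-0.2, -0.1, 0.1]
gripper_width: 0.0474
gripper_force: 0.0
time: 3.9
eef_pos: [0.5046, 0.1714, 0.0479]
ee_rot: [[0.987, 0.158, 0.0], [0.158, -0.987, -0.001], [-0.0, 0.001, -1.0]]
contact_force: [1.0, -7.3, 3.4]
gripper_width: 0.0415
gripper_force: 30.0
```

```bash
python3 -m jog '[[0.3,0,0,-10,0,0,0],[0.3,0,0,-30,0,0,0],[0.3,0,0,-55,0,0,0],[0.3,0,0,-80,0,0,0],[0.3,0,0,-90,0,0,0]]' 40; python3 -m jog '[[0.3,0,0,-10,0,0,0],[0.3,0,0,-10,0,0,0]]'; 
python3 - <<'E'
from m import *
from rig import read_state
s=read_state();print(s["eef_pos"])
p,d=cams.capture("side"); cv2.imwrite("pics/side2.png",cv2.resize(p[80:320,160:440,::-1],None,fx=2.5,fy=2.5))
p,dt=cams.capture("top"); cv2.imwrite("pics/top2.png",p[:,:,::-1])
for n,D in(("top",dt),("side",d)):
    P=cloud(n,D).reshape(-1,3);P=P[~np.isnan(P[:,0])]
    a=np.array([np.cos(.16),np.sin(.16)]);b=np.array([-a[1],a[0]]);q=P[:,:2]-np.array(s["eef_pos"][:2])
    u,v=q@a,q@b
    for lo,hi in((-.17,-.045),(.045,.17)):
        k=(abs(v)<.03)&(u>lo)&(u<hi)&(P[:,2]>.12)&(P[:,2]<.2)
        if k.sum()>20: print(n,lo,k.sum(),"u",u[k].min(),u[k].max(),"v",np.median(v[k]),"ztop",np.percentile(P[k,2],98))
E
python3 go.py 512 -161 150 -12.1
```

```text
time: 4.53
eef_pos: [0.5048, 0.1725, 0.1393]
ee_rot: [[0.987, 0.159, 0.002], [0.159, -0.987, 0.001], [0.002, -0.0, -1.0]]
contact_force: [0.5, -0.7, -2.5]
gripper_width: 0.0414
gripper_force: 40.0
time: 4.78
eef_pos: [0.5045, 0.1723, 0.1479]
ee_rot: [[0.987, 0.159, 0.0], [0.159, -0.987, 0.0], [0.0, -0.0, -1.0]]
contact_force: [0.0, -0.2, -2.4]
gripper_width: 0.0411
gripper_force: 40.0
[0.50449516 0.1723211  0.14788093]
side -0.17 635 u -0.13061450184833187 -0.045203997821266016 v 0.010157709512348 ztop 0.18790461588764001
side 0.045 493 u 0.04505519801351535 0.1334378849241028 v 0.011058874335417081 ztop 0.18832396829173678
4.88 shift [-45.1 330.2  -2.8] turn [2.000e-02 6.000e-02 2.122e+01]
```

View pics/side2.png

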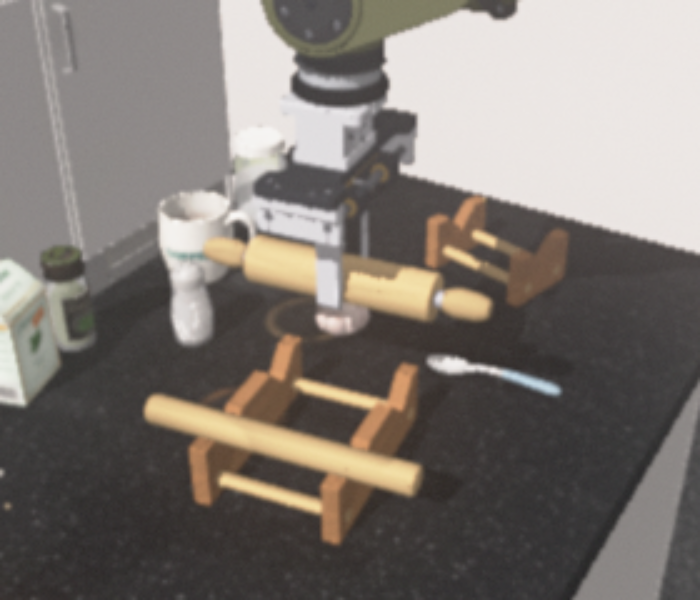

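The pin is held level and centred (ends ±132 mm from the TCP), and the thin pin is undisturbed. Now I'll carry it across.

```bash
python3 -m jog '[[0.3,-4,30,-2,0,0,2],[0.3,-12,80,-2,0,0,6],[0.3,-20,135,-2,0,0,10],[0.3,-27,190,-2,0,0,14],[0.3,-34,240,-2,0,0,17]]'; python3 go.py 511 -161 150 -12.1
```

```text
time: 5.5
eef_pos: [0.5085, -0.0719, 0.1491]
ee_rot: [[0.99, -0.139, -0.001], [-0.139, -0.99, 0.0], [-0.001, -0.0, -1.0]]
contact_force: [0.2, 0.3, -2.6]
gripper_width: 0.041
gripper_force: 40.0
5.5 shift [14.9 87.9 -0.9] turn [-0.    0.05  4.09]
```

```bash
python3 -m jog '[[0.3,7,40,0,0,0,2],[0.3,13,75,0,0,0,3.6],[0.3,15,88,0,0,0,4.1],[0.3,15,88,0,0,0,4.1],[0.3,15,88,0,0,0,4.1]]'; 
python3 - <<'E'
from m import *
from rig import read_state
s=read_state();print(s["eef_pos"])
p,dt=cams.capture("top"); cv2.imwrite("pics/top3.png",cv2.resize(p[120:300,320:500,::-1],None,fx=3,fy=3))
p,d=cams.capture("side"); cv2.imwrite("pics/side3.png",cv2.resize(p[80:260,240:440,::-1],None,fx=3,fy=3))
for n,D in(("top",dt),("side",d)):
    P=cloud(n,D).reshape(-1,3);P=P[~np.isnan(P[:,0])]
    w=np.radians(-12.1);a=np.array([np.cos(w),np.sin(w)]);b=np.array([-a[1],a[0]]);q=P[:,:2]-np.array(s["eef_pos"][:2])
    u,v=q@a,q@b
    for lo,hi in((-.17,-.045),(.045,.17)):
        k=(abs(v)<.04)&(u>lo)&(u<hi)&(P[:,2]>.13)&(P[:,2]<.2)
        if k.sum()>20: print(n,lo,k.sum(),"u",u[k].min(),u[k].max(),"v",np.median(v[k]),"ztop",np.percentile(P[k,2],98))
    k=(abs(v)<.07)&(abs(u)<.09)&(P[:,2]>.03)&(P[:,2]<.07)
    if k.sum()>20: print(n,"stand",k.sum(),rect(np.c_[u,v][k]))
E
python3 go.py 511 -161 48 -12.1
```

```text
time: 6.12
eef_pos: [0.5117, -0.1582, 0.1496]
ee_rot: [[0.978, -0.206, -0.0], [-0.206, -0.978, 0.0], [-0.0, -0.0, -1.0]]
contact_force: [0.3, -0.3, -1.9]
gripper_width: 0.0414
gripper_force: 40.0
[ 0.51171163 -0.1582329   0.14958837]
top -0.17 133 u -0.08548626908950371 -0.045920477939888626 v 0.01698217120009146 ztop 0.1834774216641715
top 0.045 173 u 0.06333334646662579 0.13178070181503213 v 0.009943552054134601 ztop 0.1841983773203633
top stand 200 (array([-60.1,  15.1]), array([16.5, 54.4]), 0.23)
side -0.17 414 u -0.13205829302817024 -0.04502496961514096 v 0.010575790365097433 ztop 0.19014942438696983
side 0.045 259 u 0.04517804712328864 0.13306190368217818 v 0.012883597950759617 ztop 0.19055993782413508
side stand 531 (array([ 2.8, -0.8]), array([ 92.8, 142.3]), 90.0)
6.22 shift [ -0.2   2.8 101.8] turn [-0.01  0.01  0.2 ]
```

View pics/side3.png

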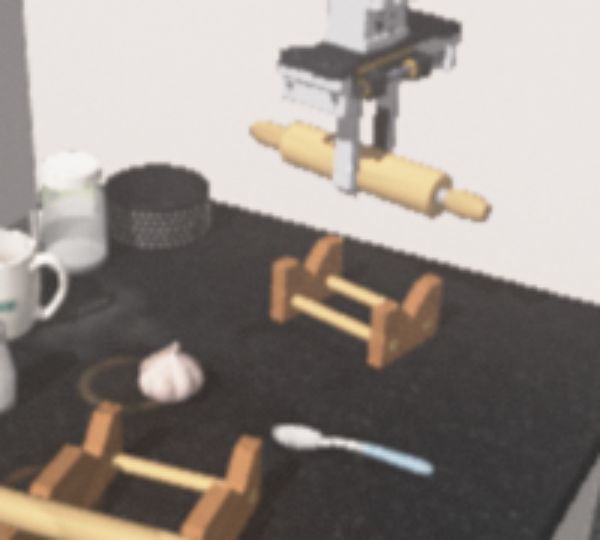

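The pin hangs level and parallel directly over the empty stand, with residual offsets of 2–3 mm. Lowering.

```bash
python3 -m jog '[[0.3,0,2.3,25,0,0,0.2],[0.3,0,2.3,50,0,0,0.2],[0.3,0,2.3,70,0,0,0.2],[0.3,0,2.3,85,0,0,0.2],[0.3,0,2.3,90,0,0,0.2]]'; python3 -m jog '[[0.3,0,0,3,0,0,0],[0.3,0,0,6,0,0,0],[0.3,0,0,9,0,0,0],[0.3,0,0,9,0,0,0]]'; python3 go.py 511 -161 48 -12.1
```

```text
time: 6.85
eef_pos: [0.5111, -0.1611, 0.0592]
ee_rot: [[0.978, -0.21, -0.001], [-0.21, -0.978, 0.0], [-0.001, -0.0, -1.0]]
contact_force: [0.3, -0.2, -3.1]
gripper_width: 0.0412
gripper_force: 40.0
time: 7.35
eef_pos: [0.5112, -0.1616, 0.0507]
ee_rot: [[0.977, -0.211, -0.0], [-0.211, -0.977, 0.0], [-0.0, -0.0, -1.0]]
contact_force: [0.2, -0.8, -3.1]
gripper_width: 0.0413
gripper_force: 40.0
7.35 shift [-0.3 -0.5  2.7] turn [-0.    0.01 -0.08]
```

```bash
python3 -m jog '[[0.3,0,0,1.5,0,0,0],[0.3,0,0,2.5,0,0,0],[0.3,0,0,2.5,0,0,0],[0.3,0,0,2.5,0,0,0]]' 10
python3 - <<'E'
from m import *
p,d=cams.capture("side"); cv2.imwrite("pics/side4.png",cv2.resize(p[80:260,240:440,::-1],None,fx=3,fy=3))
E
```

```text
time: 7.85
eef_pos: [0.5113, -0.1615, 0.0484]
ee_rot: [[0.977, -0.211, 0.0], [-0.211, -0.977, 0.0], [0.0, -0.0, -1.0]]
contact_force: [-0.2, 1.8, -0.0]
gripper_width: 0.0415
gripper_force: 10.0
```

View pics/side4.png

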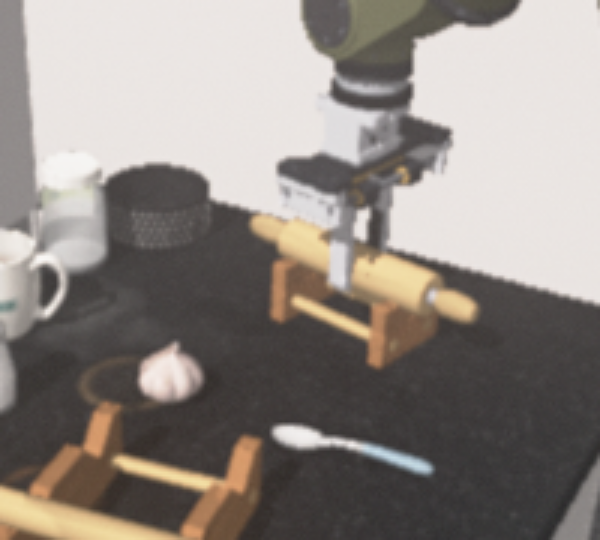

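The pin sits in both notches, and the force has dropped to zero, so the stand carries its weight. Releasing and retreating.

```bash
python3 -m jog '[[0.6,0,0,0,0,0,0],[0.8,0,0,0,0,0,0],[0.95,0,0,0,0,0,0],[0.95,0,0,0,0,0,0],[0.95,0,0,0,0,0,0]]'; python3 -m jog '[[0.95,0,0,0,0,0,0],[0.95,0,0,-15,0,0,0],[0.95,0,0,-45,0,0,0],[0.95,0,0,-85,0,0,0],[0.95,0,0,-120,0,0,0]]'; python3 -m jog '[[0.95,0,0,-10,0,0,0],[0.95,0,0,-10,0,0,0],[0.95,0,0,-10,0,0,0],[0.95,0,0,-10,0,0,0]]'
python3 - <<'E'
from m import *
p,d=cams.capture("side"); cv2.imwrite("pics/side5.png",cv2.resize(p[80:320,200:440,::-1],None,fx=2.4,fy=2.4))
P=cloud("side",d).reshape(-1,3)
q=P[(np.hypot(P[:,0]-.511,P[:,1]+.161)<.16)&(P[:,2]>.072)&(P[:,2]<.1)]
print(rect(q),np.percentile(q[:,2],98))
E
```

```text
time: 8.52
eef_pos: [0.5112, -0.1616, 0.0483]
ee_rot: [[0.977, -0.211, 0.0], [-0.211, -0.977, 0.0], [0.0, -0.0, -1.0]]
contact_force: [0.8, 0.6, -0.2]
gripper_width: 0.0872
gripper_force: 0.0
time: 9.15
eef_pos: [0.5113, -0.1616, 0.1709]
ee_rot: [[0.977, -0.211, 0.001], [-0.211, -0.977, -0.001], [0.001, 0.0, -1.0]]
contact_force: [-0.0, -0.1, -0.4]
gripper_width: 0.0891
gripper_force: 0.0
time: 9.65
eef_pos: [0.5109, -0.1614, 0.1772]
ee_rot: [[0.977, -0.211, -0.002], [-0.211, -0.977, 0.001], [-0.002, -0.0, -1.0]]
contact_force: [-0.8, 0.4, 0.2]
gripper_width: 0.0895
gripper_force: 0.0
(array([ 511.9, -154.2]), array([ 40. , 262.1]), 81.44) 0.08914858013163163
```

View pics/side5.png

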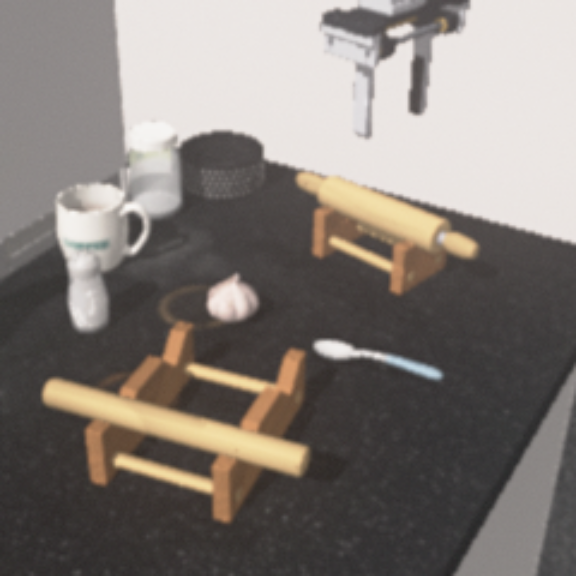

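The pin is seated in both notches at the right height (top at 89 mm, as it was in the double stand). The thin pin is untouched and the gripper is clear.

```bash
python3 -c "from rig import close_job; print(close_job())"
```

```text
the job is handed in; nothing more can be done
None
```

The thick pin was lowered into the single stand with the gripper and rests in both notches, centred to within a few millimetres; the thin pin looks undisturbed, and I handed the job in at about 10 s (no verdict was returned).

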